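# Dial the lock open and hold it up

### The job

The block-shaped combination lock sits shut in its steel seat on the bench. Turn its dial clockwise, click by click, until the white pointer line rests in the notch at the index line on the case, pull the shackle up to its stop, then lift the open lock out of the seat and hold it up to be seen, upright and still, with its underside at least 15 cm above the bench. Finish while still holding it; do not put it down or let go, and leave the screwdriver and the small brass padlock beside it where they are.

Things in the scene. Friction and masses are not known exactly. Their poses are not given: they have to be found in the camera images.
- seat: steel tray fixed to the bench, 143 x 59 outside (with a 24-long screw ear at each end), walls 5 thick, rim 22 above the bench, floor 4 above the bench; the lock stands in it with about 1.5 of play all round; origin at the centre of the tray on the bench, x along its length
- lock: the aluminium block lock, loose, 0.55 to 0.8 kg: case 130 (x) x 46 (y) x 40 (z); origin at the centre of the case's underside, x along its length from the dial end to the shackle end, z up. The dial's axis stands at x = -38, the shackle's centre at x = +34. Its weight lies near the shackle's end, so that lifted by the bow it hangs almost level
- dial_grip (a point): point on the dial's axis inside its grip bar, 69 above the case's underside (29 above the case's top), turning with the dial: x along the bar towards the pointer end, z up. The dial is a disc of 40 across whose top is 7 above the case, carrying a black upright bar 38 long, 12 thick, its top 37 above the case; a white line on the bar's top marks the pointer end. The index line is a black dash on the case's top between dial and shackle
- dial (a joint): the dial's angle in rad, growing anticlockwise seen from above; 0 = pointer at the index line (pointing along the lock's +x, to the shackle). It starts between about 0.5 and 1.4. It clicks into a notch every 0.349 rad (20 degrees), including at 0, needing up to about 0.15 N m over each click; let go, it settles within about 0.06 of the nearest notch. Stops at -0.55 and 1.75. Only within about 0.1 rad of 0 can the shackle be pulled; once the shackle is up the dial is blocked
- shackle_bow (a point): middle of the shackle's top bar, the place to pinch: a round steel bar of 9 thick, straight for 24 along the lock's x, its centre 80 above the case's underside when shut (40 above the case's top); the legs below it are 36 apart. Moves with the shackle; axes as the lock's
- shackle (a joint): how far the shackle is pulled up, in m: 0 shut, 0.022 at its stop. It slides with about 3 N of friction and stays where it is left. With the dial off its notch it is blocked after 1.5 mm and pulling just lifts the shut lock out of the seat
- screwdriver: wooden-handled screwdriver, 200 long, lying about 13 cm from the seat; origin under its middle, x from handle to blade
- keylock: small brass padlock without a dial, 46 x 22 x 70 high, standing about 12 cm from the seat, not the one to open; origin at the centre of its underside
There are look-alikes about, which are no part of the job. Leave any pink look-alike of the lock alone.

How it is judged:
By the outcome, as a careful person would: the job done as asked, in the order asked, and still so for the second after the job is handed in, while the arm keeps its last pose, push and grip.
It also fails if it takes over 51 s, if anything falls off the work surface, if the arm or the gripper's body presses on something with over 40 N, if the wrist force passes 120 N, or if a joint passes its speed limit or range.

### The arm

A 6-joint arm with a two-finger parallel gripper is mounted at the origin on the work surface. World frame = base frame: x ahead of the robot, y to its left, z up, the work surface at z = 0. Lengths are in m, angles in rad, forces in N, time in s.
With the tool pointing down it reaches from about 0.35 to 0.85 m from the base axis. Payload 8.1 kg.
Tool frame: the origin (TCP) lies on the mounting face of the last link; the fingertips stand 186 mm ahead of it and the grasp point (between the pads) lies 167 mm ahead of it; z points along the fingers, y is the line along which they close (so a half turn about z gives the same grasp; the last joint's range is limited). The gripper opens to 93 mm and grips with 3 to 60 N. Pads are 15 mm wide; open, the fingers measure 128 mm over their backs; the gripper's body (75 mm by 188 mm) begins 65 mm behind the grasp point.
Start: joints at [-1.245, 0.13, 1.488, -0, 1.523, -0.085], TCP at [0.24, -0.55, 0.405] pointing down, gripper open.
Joint ranges: [-2.96, 2.96], [-0.89, 2.26], [0.02, 2.5], [-1.34, 4.48], [0, 2.73], [-2.66, 2.66]. Speed limits (rad/s): [2.39, 2.39, 2.79, 3.14, 3.14, 3.14].

### API

Orientations are given as a rotation vector (axis times angle).
In Python, from plant import read_state, read_camera, camera_params, close_job gives the robot as it stands. The module is installed in compiled form; this text tells all that it offers.
- The arm moves only by the tool servo_tool, never from a script. Its argument "increments" is a list of rows, each an object with "slide": the shift along the tool's x, y, z in mm, a list of three; "dr": the turn, a rotation vector about the tool's x, y, z in rad, a list of three; "jaw": the closure, from 0 (fully open) to 1 (shut). In form: [{"slide": [x, y, z], "dr": [ax, ay, az], "jaw": jaw}, ...]. A call has 1 to 20 rows; each row is the pose to reach, as a shift and turn from the pose commanded when the call began, along the tool's axes at that moment; what a row does not reach only later rows make up. A row lasts 1/10 s, in which the tool goes at most 50 mm and 8.59 degrees, less where a joint would pass 70% of its speed; a pose out of reach is approached as far as the arm can. A call with a gripper value outside its range is refused whole. The fingers move at their own pace and stop on an object; "force" is the grip in N (left out, the last holds). Time passes only in rows, so rows that repeat a pose let the fingers close. It gives the time, the measured TCP pose, the force, the opening and the grip force at its end, in the units of the state.
- read_state(): the state, without advancing time (a new reading comes with each control period).
- read_camera(name): name is "scene" or "top"; returns (picture, depth): 400x640x3 uint8, red, green, blue; 400x640 float32, m along the optical axis (not along the pixel's ray), 0 where there is no reading.
- camera_params(name): a dict with "fx", "fy", "cx", "cy" (pixels), "rvec" (rotation vector, rad) and "tvec" (3), from world to camera coordinates, as OpenCV has them. Camera axes: x right, y down, z forward; pixel columns grow to the right and rows downward; lengths in m; the calibration is good to about 2 mm. A picture is of the moment at which its call begins. camera_params takes no time and is no camera call.
- close_job(): hands the job in; it is judged then, once.
The state is a dict: "t": time; "q": joint angles; "dq": joint speeds; "joint_torque": joint torques, N m; "tool_pos": TCP position; "orientation": TCP orientation; "force": force on the tool from outside, world axes, zero at the start; "wrist_torque": the same for the moment, N m; "opening": finger opening in m; "gripper_force": force on a finger pad.
Only numpy, scipy, OpenCV 4.12 (cv2) and the standard library are available. Lean on these libraries where they do the work, as an engineer would, in place of code of your own. Each camera call takes 0.05 s, during which the arm holds its last target. There are 200 camera calls.

## Working session

There is one attempt and no reset: what is moved stays moved. The work goes in short steps, Python scripts to look and compute and a tool call to move; the robot and the scene stay as the last step left them, time stands still between calls to the robot, and variables do not carry over. Pictures are saved under pics/ and viewed, at most 10 in all, crops included, and the job is handed in when it is done.

Besides the shell and the picture viewer there is one more tool, called as name([rows], argument=value, ...), one row to a line, values as JSON. servo_tool: Moves the arm, as the interface text tells. Its arguments: {"type":"object","properties":{"increments":{"type":"array"},"force":{"type":"number"}},"required":["increments"]}

```bash
mkdir -p pics; cat > h.py <<'E'
import numpy as np, cv2
from plant import *
def cam(n):
    p=camera_params(n);K=np.array([[p['fx'],0,p['cx']],[0,p['fy'],p['cy']],[0,0,1.]])
    return K,cv2.Rodrigues(np.array(p['rvec'],float))[0],np.array(p['tvec'],float)
def pts(n,depth):
    K,R,t=cam(n);v,u=np.mgrid[:400,:640]
    P=np.stack([(u-K[0,2])/K[0,0]*depth,(v-K[1,2])/K[1,1]*depth,depth],-1)
    return (P-t)@R
def ray(n,u,v,z):
    K,R,t=cam(n);d=np.array([(u-K[0,2])/K[0,0],(v-K[1,2])/K[1,1],1])@R;o=-R.T@t
    return o+d*(z-o[2])/d[2]
def proj(n,P):
    K,R,t=cam(n);p=K@(R@np.array(P)+t);return p[:2]/p[2]
E
python3 - <<'E'
from h import *
for n in('top','scene'):
    a,d=read_camera(n);cv2.imwrite(f'pics/{n}0.png',a[:,:,::-1]);np.savez(f'{n}0.npz',a=a,d=d)
    K,R,t=cam(n);print(n,-R.T@t,R[2],K[0,0])
print(read_state())
E
```

```text
top [0.50521186 0.08792263 0.78293139] [ 0.12308504 -0.01603771 -0.99226653] 362.10572564091245
scene [ 0.98006639 -0.16157123  0.79684993] [-0.46381402  0.28120916 -0.84011783] 405.7418363907086
{'t': 0.1, 'q': array([-1.24538946e+00,  1.31132084e-01,  1.48916259e+00,  2.72134299e-07,
        1.52298050e+00, -8.54183324e-02]), 'dq': array([ 5.31949849e-05, -1.61091924e-03, -3.19956325e-03, -9.84866848e-04,
       -4.26382105e-04, -3.16636512e-04]), 'joint_torque': array([ 8.93850411e-04, -5.61339605e+01, -4.93100309e+01,  7.70377717e-02,
        2.90238712e-02, -5.61485126e-05]), 'tool_pos': array([ 0.23956712, -0.5498839 ,  0.40376861]), 'orientation': array([-3.07391132e+00, -6.40453371e-01,  3.15779088e-04]), 'force': array([-0.4947051 , -0.27840706,  0.24593323]), 'wrist_torque': array([ 0.02568714,  0.00377796, -0.00712411]), 'gripper_force': 0.0, 'opening': 0.09255808312461347}
```

View pics/top0.png

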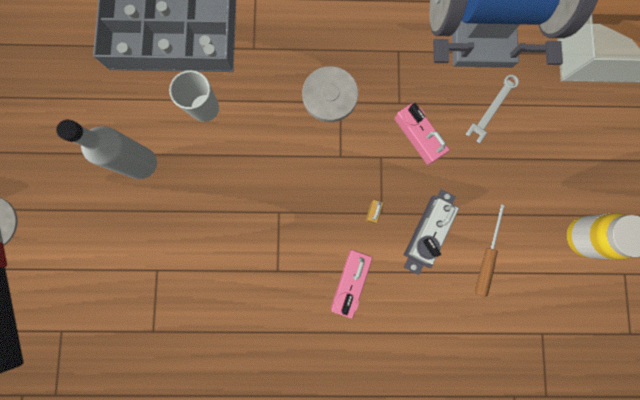

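View pics/scene0.png

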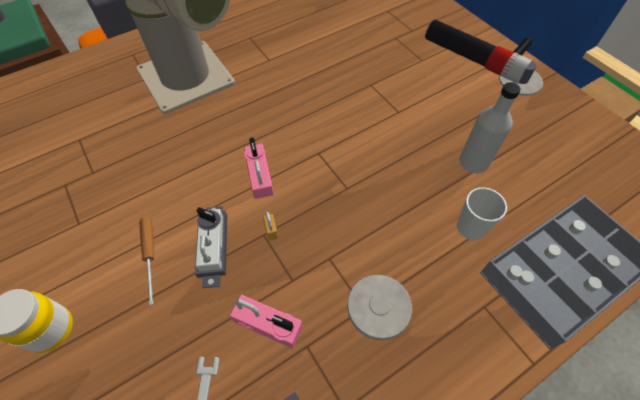

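The grey lock is at top (430,232), with its dial at (430,246) and shackle at (445,212). In scene it is at (211,240). I'll measure it by depth and zoom in.

```bash
python3 - <<'E'
from h import *
T=np.load('top0.npz');S=np.load('scene0.npz')
P=pts('top',T['d']);Q=pts('scene',S['d'])
c=np.hstack([cv2.resize(T['a'][185:280,390:470],None,fx=4.8,fy=4.8,interpolation=2),cv2.resize(S['a'][195:290,180:250],None,fx=4.8,fy=4.8,interpolation=2)])
cv2.imwrite('pics/crop0.png',c[:,:,::-1]);print(c.shape)
def R(P,box):
    u0,u1,v0,v1=box;m=P[v0:v1,u0:u1].reshape(-1,3);return m
for n,P,b in(('top',P,(395,470,185,280)),('scene',Q,(185,240,195,292))):
    m=R(P,b);print(n,'bench',np.median(m[m[:,2]<.01],0) if (m[:,2]<.01).any() else 0)
    print(np.histogram(m[:,2],bins=np.arange(-.01,.12,.005)))
    top=m[(m[:,2]>.038)&(m[:,2]<.050)]   # case top ~.044
    print('casetop',len(top),cv2.minAreaRect(top[:,:2].astype(np.float32)*1000))
    bar=m[(m[:,2]>.072)];print('high',len(bar));print(np.round(bar,3).tolist()[:60])
E
```

```text
(456, 720, 3)
top bench [ 5.30343531e-01 -1.65918025e-01 -3.45152929e-04]
(array([   3, 3032, 1948,  125,   53,  103,  274,   44,   44,   41,  822,
        198,   92,   24,   22,   23,   19,   80,   80,   68,    0,    0,
          0,    0,    0]), array([-0.01 , -0.005,  0.   ,  0.005,  0.01 ,  0.015,  0.02 ,  0.025,
        0.03 ,  0.035,  0.04 ,  0.045,  0.05 ,  0.055,  0.06 ,  0.065,
        0.07 ,  0.075,  0.08 ,  0.085,  0.09 ,  0.095,  0.1  ,  0.105,
        0.11 ,  0.115]))
casetop 1039 ((533.5291137695312, -157.62338256835938), (47.65510940551758, 129.6568145751953), 62.75989532470703)
high 267
[[0.505, 0.088, 0.783], [0.505, 0.088, 0.783], [0.505, 0.088, 0.783], [0.505, 0.088, 0.783], [0.505, 0.088, 0.783], [0.505, 0.088, 0.783], [0.505, 0.088, 0.783], [0.505, 0.088, 0.783], [0.583, -0.177, 0.075], [0.583, -0.179, 0.076], [0.583, -0.181, 0.076], [0.583, -0.182, 0.078], [0.581, -0.177, 0.076], [0.581, -0.179, 0.078], [0.58, -0.179, 0.082], [0.58, -0.18, 0.083], [0.578, -0.176, 0.08], [0.578, -0.176, 0.084], [0.578, -0.177, 0.085], [0.578, -0.179, 0.087], [0.578, -0.181, 0.087
[... 2239 characters left out ...]
, -0.14, 0.08], [0.498, -0.138, 0.081], [0.496, -0.136, 0.077], [0.498, -0.134, 0.079], [0.486, -0.154, 0.075], [0.488, -0.153, 0.077], [0.491, -0.151, 0.079], [0.492, -0.149, 0.08], [0.494, -0.147, 0.081], [0.496, -0.146, 0.082], [0.495, -0.144, 0.079], [0.497, -0.142, 0.081], [0.498, -0.141, 0.08], [0.499, -0.139, 0.08], [0.5, -0.137, 0.08], [0.502, -0.135, 0.081], [0.503, -0.134, 0.081], [0.505, -0.132, 0.082], [0.505, -0.13, 0.08], [0.98, -0.162, 0.797], [0.489, -0.154, 0.075], [0.491, -0.152, 0.076], [0.493, -0.15, 0.077], [0.495, -0.148, 0.079], [0.498, -0.147, 0.081], [0.499, -0.145, 0.082], [0.501, -0.143, 0.082], [0.502, -0.142, 0.082], [0.502, -0.14, 0.081], [0.504, -0.138, 0.082]]
```

View pics/crop0.png

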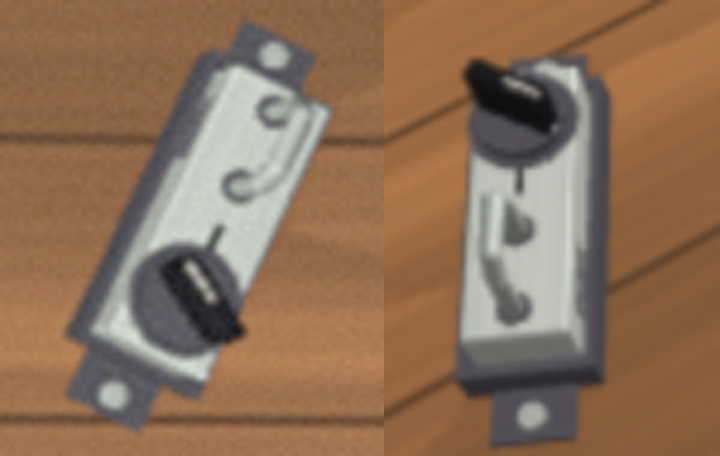

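The crops show the pointer's white line at the up-left end of the bar (top crop 200,282; scene crop 520,88). That is +x+y in world, about 65-80° from the index. Next I'll work out the angles.

```bash
cat >> h.py <<'E'
from scipy.spatial.transform import Rotation as Ro
def goto(p,yaw,rd=1):
    """grasp point p world, tool down, tool-y at world yaw -> slide mm, dr (tool axes)"""
    s=read_state();R0=Ro.from_rotvec(s['orientation']);
    y=np.array([np.cos(yaw),np.sin(yaw),0]);z=np.array([0,0,-1.]);x=np.cross(y,z)
    R1=Ro.from_matrix(np.stack([x,y,z],1));T=np.array(p)-.167*z
    print('slide',np.round(R0.inv().apply(T-s['tool_pos'])*1000,1),'dr',np.round((R0.inv()*R1).as_rotvec(),3),'q',np.round(s['q'],2),'t',s['t'])
def yawy():
    y=Ro.from_rotvec(read_state()['orientation']).as_matrix();return np.arctan2(y[1,1],y[0,1]),y
E
python3 - <<'E'
from h import *
L=[]
for n,b in(('top',(395,470,185,280)),('scene',(185,240,195,292))):
    f=np.load(n+'0.npz');P=pts(n,f['d']);a=f['a'].astype(int)
    u0,u1,v0,v1=b;m=P[v0:v1,u0:u1].reshape(-1,3);c=a[v0:v1,u0:u1].reshape(-1,3)
    # case yaw, centre
    top=(m[:,2]>.038)&(m[:,2]<.05);r=cv2.minAreaRect((m[top,:2]*1000).astype(np.float32))
    yaw=np.radians(r[2]-90);print(n,r,yaw)
    hi=(m[:,2]>.076)&(m[:,2]<.12)
    D=hi&(np.linalg.norm(m[:,:2]-[.499,-.141],axis=1)<.026)
    Sx=hi&(np.linalg.norm(m[:,:2]-[.566,-.174],axis=1)<.026)&(m[:,2]>.083)
    for nm,k in(('bar',D),('bow',Sx)):
        q=m[k];r=cv2.minAreaRect((q[:,:2]*1000).astype(np.float32));w=np.linalg.svd(q[:,:2]-q[:,:2].mean(0),full_matrices=False)[2][0]
        print(nm,k.sum(),q.mean(0).round(4),np.percentile(q[:,2],90).round(4),r,'pca',np.degrees(np.arctan2(w[1],w[0])))
    W=D&(c.min(1)>110);print('white',W.sum(),m[W].mean(0),'dial exp',)
    d=np.array([np.cos(yaw),np.sin(yaw)])
print(yawy())
E
```

```text
top ((533.5291748046875, -157.62338256835938), (47.655120849609375, 129.6568145751953), 62.75989532470703) -0.4754295151717632
bar 121 [ 0.4995 -0.1404  0.0799] 0.0817 ((499.6786193847656, -140.74691772460938), (37.149169921875, 12.030080795288086), 31.775882720947266) pca -147.67945297548462
bow 80 [ 0.5635 -0.1723  0.0866] 0.0886 ((564.0518188476562, -173.11326599121094), (8.68005084991455, 34.95451354980469), 62.59427261352539) pca 153.83509431003472
white 17 [ 0.50718429 -0.13666087  0.0809688 ] dial exp
scene ((532.8758544921875, -157.83544921875), (47.530330657958984, 130.1111602783203), 63.72276306152344) -0.45862430290309064
bar 100 [ 0.5005 -0.1403  0.0799] 0.0819 ((499.3036804199219, -140.2716522216797), (36.96436309814453, 11.878096580505371), 32.23673629760742) pca 32.93336268067274
bow 73 [ 0.5646 -0.1727  0.0869] 0.0889 ((564.3843994140625, -172.58621215820312), (8.557476043701172, 31.72205924987793), 67.0718002319336) pca -26.56196344456573
white 6 [ 0.50783499 -0.13451402  0.08190595] dial exp
(np.float64(-1.1599710200211932), array([[ 9.16791622e-01,  3.99365537e-01, -5.37632592e-04],
       [ 3.99365873e-01, -9.16790247e-01,  1.59430370e-03],
       [ 1.43813638e-04, -1.67635639e-03, -9.99998585e-01]]))
```

```bash
python3 - <<'E'
from h import *
goto([.4995,-.1405,.16],np.radians(-57.7))
E
```

```text
slide [ 401.8 -271.4   77.3] dr [-0.002 -0.    -0.153] q [-1.25  0.13  1.49  0.    1.52 -0.09] t 0.1
```

servo_tool([
  {"slide": [401.8, -271.4, 60], "dr": [-0.002, 0, -0.153], "jaw": 0.65},
  {"slide": [401.8, -271.4, 60], "dr": [-0.002, 0, -0.153], "jaw": 0.65},
  {"slide": [401.8, -271.4, 60], "dr": [-0.002, 0, -0.153], "jaw": 0.65},
  {"slide": [401.8, -271.4, 60], "dr": [-0.002, 0, -0.153], "jaw": 0.65},
  {"slide": [401.8, -271.4, 60], "dr": [-0.002, 0, -0.153], "jaw": 0.65},
  {"slide": [401.8, -271.4, 60], "dr": [-0.002, 0, -0.153], "jaw": 0.65},
  {"slide": [401.8, -271.4, 60], "dr": [-0.002, 0, -0.153], "jaw": 0.65},
  {"slide": [401.8, -271.4, 60], "dr": [-0.002, 0, -0.153], "jaw": 0.65},
  {"slide": [401.8, -271.4, 60], "dr": [-0.002, 0, -0.153], "jaw": 0.65},
  {"slide": [401.8, -271.4, 60], "dr": [-0.002, 0, -0.153], "jaw": 0.65},
  {"slide": [401.8, -271.4, 60], "dr": [-0.002, 0, -0.153], "jaw": 0.65},
  {"slide": [401.8, -271.4, 60], "dr": [-0.002, 0, -0.153], "jaw": 0.65},
  {"slide": [401.8, -271.4, 77.3], "dr": [-0.002, 0, -0.153], "jaw": 0.65},
  {"slide": [401.8, -271.4, 77.3], "dr": [-0.002, 0, -0.153], "jaw": 0.65},
  {"slide": [401.8, -271.4, 77.3], "dr": [-0.002, 0, -0.153], "jaw": 0.65},
], force=30)

```text
t: 1.6
tool_pos: [0.499, -0.1418, 0.3273]
orientation: [3.017, 0.871, -0.001]
force: [0.8, -0.2, -0.3]
opening: 0.0325
gripper_force: 0.0
```

```bash
python3 - <<'E'
from h import *
goto([.4995,-.1405,.075],np.radians(-57.7))
s=read_state();print(s['opening'],s['force'])
E
```

```text
slide [ 1.2 -0.9 85.3] dr [ 0.001  0.001 -0.002] q [-0.38 -0.04  1.81 -0.    1.37  0.63] t 1.6
0.032500347999938825 [ 0.82639699 -0.24273235 -0.33819468]
```

servo_tool([
  {"slide": [1, -1, 30], "dr": [0, 0, 0], "jaw": 0.65},
  {"slide": [1, -1, 55], "dr": [0, 0, 0], "jaw": 0.65},
  {"slide": [1, -1, 75], "dr": [0, 0, 0], "jaw": 0.65},
  {"slide": [1, -1, 85], "dr": [0, 0, 0], "jaw": 0.65},
  {"slide": [1, -1, 85], "dr": [0, 0, 0], "jaw": 0.65},
  {"slide": [1, -1, 85], "dr": [0, 0, 0], "jaw": 0.65},
  {"slide": [1, -1, 85], "dr": [0, 0, 0], "jaw": 0.95},
  {"slide": [1, -1, 85], "dr": [0, 0, 0], "jaw": 1},
  {"slide": [1, -1, 85], "dr": [0, 0, 0], "jaw": 1},
  {"slide": [1, -1, 85], "dr": [0, 0, 0], "jaw": 1},
  {"slide": [1, -1, 85], "dr": [0, 0, 0], "jaw": 1},
  {"slide": [1, -1, 85], "dr": [0, 0, 0], "jaw": 1},
], force=30)

```text
t: 2.8
tool_pos: [0.5003, -0.1396, 0.2432]
orientation: [3.015, 0.873, 0.002]
force: [-1.7, 0.9, 6.1]
opening: 0.0118
gripper_force: 30.0
```

servo_tool([
  {"slide": [0, 0, 0], "dr": [0, 0, 0.09], "jaw": 1},
  {"slide": [0, 0, 0], "dr": [0, 0, 0.18], "jaw": 1},
  {"slide": [0, 0, 0], "dr": [0, 0, 0.27], "jaw": 1},
  {"slide": [0, 0, 0], "dr": [0, 0, 0.35], "jaw": 1},
  {"slide": [0, 0, 0], "dr": [0, 0, 0.35], "jaw": 1},
  {"slide": [0, 0, 0], "dr": [0, 0, 0.44], "jaw": 1},
  {"slide": [0, 0, 0], "dr": [0, 0, 0.53], "jaw": 1},
  {"slide": [0, 0, 0], "dr": [0, 0, 0.62], "jaw": 1},
  {"slide": [0, 0, 0], "dr": [0, 0, 0.69], "jaw": 1},
  {"slide": [0, 0, 0], "dr": [0, 0, 0.69], "jaw": 1},
  {"slide": [0, 0, 0], "dr": [0, 0, 0.78], "jaw": 1},
  {"slide": [0, 0, 0], "dr": [0, 0, 0.87], "jaw": 1},
  {"slide": [0, 0, 0], "dr": [0, 0, 0.96], "jaw": 1},
  {"slide": [0, 0, 0], "dr": [0, 0, 1.03], "jaw": 1},
  {"slide": [0, 0, 0], "dr": [0, 0, 1.03], "jaw": 1},
  {"slide": [0, 0, 0], "dr": [0, 0, 1.03], "jaw": 1},
], force=30)

```text
t: 4.4
tool_pos: [0.5005, -0.14, 0.2432]
orientation: [3.056, -0.72, 0.005]
force: [0.7, -1.5, 5.2]
opening: 0.0117
gripper_force: 30.0
```

```bash
python3 - <<'E'
from h import *
s=read_state();print(np.degrees(yawy()[0]),s['wrist_torque'],s['force'],s['q'])
E
```

```text
-116.52362595933324 [-0.15369109 -0.07051776 -0.06768495] [ 0.73418046 -1.51827913  5.2244965 ] [-3.70772422e-01  5.43005728e-02  1.87543454e+00 -1.80594573e-03
  1.20837376e+00  1.66358338e+00]
```

Bar yaw is now -26.5°, in line with the lock. I'll open the jaw, rise clear and look.

servo_tool([
  {"slide": [0, 0, 0], "dr": [0, 0, 0], "jaw": 0.65},
  {"slide": [0, 0, 0], "dr": [0, 0, 0], "jaw": 0.65},
  {"slide": [0, 0, 0], "dr": [0, 0, 0], "jaw": 0.65},
  {"slide": [0, 0, -30], "dr": [0, 0, 0], "jaw": 0.65},
  {"slide": [0, 0, -70], "dr": [0, 0, 0], "jaw": 0.65},
  {"slide": [-50, 0, -110], "dr": [0, 0, 0], "jaw": 0.65},
  {"slide": [-100, 0, -110], "dr": [0, 0, 0], "jaw": 0.65},
  {"slide": [-140, 0, -110], "dr": [0, 0, 0], "jaw": 0.65},
  {"slide": [-140, 0, -110], "dr": [0, 0, 0], "jaw": 0.65},
])

```text
t: 5.3
tool_pos: [0.3705, -0.0742, 0.3514]
orientation: [3.056, -0.723, 0.001]
force: [0.1, 1.1, 0.3]
opening: 0.0327
gripper_force: 0.0
```

```bash
cat > look.py <<'E'
from h import *
import sys
k=sys.argv[1];C=[]
print('tool',read_state()['tool_pos'])
for n,b in(('top',(390,470,185,280)),('scene',(180,250,195,290))):
    a,d=read_camera(n);P=pts(n,d);np.savez(n+k,a=a,d=d)
    u0,u1,v0,v1=b;m=P[v0:v1,u0:u1].reshape(-1,3);C.append(cv2.resize(a[v0:v1,u0:u1],None,fx=4.8,fy=4.8,interpolation=2))
    hi=(m[:,2]>.076)&(m[:,2]<.12)
    for nm,c,z in(('bar',[.4995,-.1405],.076),('bow',[.564,-.173],.083)):
        q=m[hi&(np.linalg.norm(m[:,:2]-c,axis=1)<.026)&(m[:,2]>z)]
        if len(q)<5: print(nm,'hidden');continue
        w=np.linalg.svd(q[:,:2]-q[:,:2].mean(0),full_matrices=False)[2][0]
        r=cv2.minAreaRect((q[:,:2]*1000).astype(np.float32))
        print(n,nm,len(q),np.percentile(q[:,2],90).round(4),np.round(r[0],1),np.round(r[1],1),r[2],'pca',np.degrees(np.arctan2(w[1],w[0])))
    top=m[(m[:,2]>.038)&(m[:,2]<.05)];print(n,'case',cv2.minAreaRect((top[:,:2]*1000).astype(np.float32)))
cv2.imwrite(f'pics/crop{k}.png',np.hstack(C)[:,:,::-1])
E
python3 look.py 1
```

```text
tool [ 0.37048853 -0.0742402   0.35135724]
top bar 123 0.0817 [ 500.  -140.5] [11.7 36.6] 61.67866516113281 pca 152.84868987717238
top bow 76 0.0892 [ 563.5 -173.8] [ 8.7 31.2] 62.56426239013672 pca 152.48650999208218
top case ((533.21435546875, -159.02511596679688), (49.22111892700195, 129.55674743652344), 61.562103271484375)
scene bar 99 0.0821 [ 499.6 -139.5] [12.3 38.3] 66.9842529296875 pca -27.91415170151034
scene bow 73 0.0893 [ 564.1 -174.3] [ 8.9 30.7] 62.859378814697266 pca -29.515719037648662
scene case ((533.418701171875, -157.32095336914062), (49.53080749511719, 131.20651245117188), 63.508758544921875)
```

View pics/crop1.png

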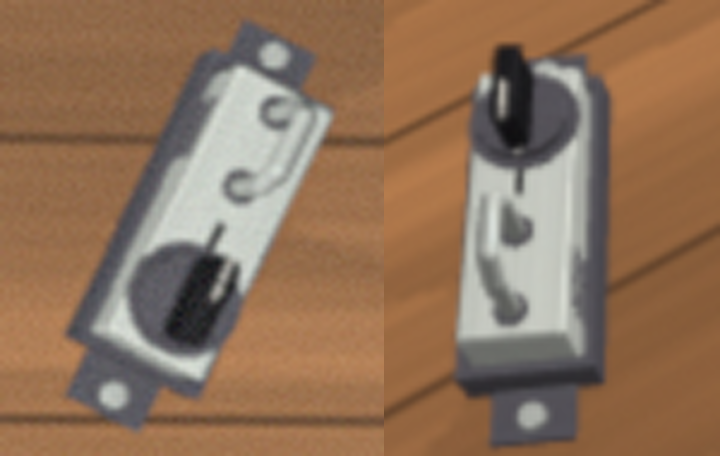

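The pointer's white line now lies along the lock towards the shackle, in line with the index dash (crop 215,280 → 218,235). Next is the bow.

```bash
python3 - <<'E'
from h import *
goto([.564,-.1737,.15],np.radians(-117.1))
goto([.564,-.1737,.084],np.radians(-117.1))
E
```

```text
slide [213.5   2.1  36.3] dr [ 0.001 -0.004  0.008] q [-0.33 -0.48  2.12 -0.    1.49  1.7 ] t 5.4
slide [213.2   2.1 102.3] dr [ 0.001 -0.004  0.008] q [-0.33 -0.48  2.12 -0.    1.49  1.7 ] t 5.4
```

servo_tool([
  {"slide": [50, 2, 10], "dr": [0.001, -0.004, 0.008], "jaw": 0.57},
  {"slide": [95, 2, 20], "dr": [0.001, -0.004, 0.008], "jaw": 0.57},
  {"slide": [140, 2, 30], "dr": [0.001, -0.004, 0.008], "jaw": 0.57},
  {"slide": [185, 2, 36], "dr": [0.001, -0.004, 0.008], "jaw": 0.57},
  {"slide": [213, 2, 36], "dr": [0.001, -0.004, 0.008], "jaw": 0.57},
  {"slide": [213, 2, 40], "dr": [0.001, -0.004, 0.008], "jaw": 0.57},
  {"slide": [213, 2, 60], "dr": [0.001, -0.004, 0.008], "jaw": 0.57},
  {"slide": [213, 2, 80], "dr": [0.001, -0.004, 0.008], "jaw": 0.57},
  {"slide": [213, 2, 95], "dr": [0.001, -0.004, 0.008], "jaw": 0.57},
  {"slide": [213, 2, 102], "dr": [0.001, -0.004, 0.008], "jaw": 0.57},
  {"slide": [213, 2, 102], "dr": [0.001, -0.004, 0.008], "jaw": 0.57},
  {"slide": [213, 2, 102], "dr": [0.001, -0.004, 0.008], "jaw": 0.57},
])

```text
t: 6.6
tool_pos: [0.5646, -0.1743, 0.2512]
orientation: [-3.053, 0.738, 0.002]
force: [0.7, 0.1, 0.7]
opening: 0.0396
gripper_force: 0.0
```

```bash
python3 - <<'E'
from h import *
goto([.564,-.1737,.084],np.radians(-117.1))
s=read_state();print(s['force'],s['opening'])
E
```

```text
slide [-0.8 -0.2  0.2] dr [ 0.     0.002 -0.001] q [-0.39  0.23  1.67  0.    1.25  1.66] t 6.6
[0.69998059 0.10076907 0.7286209 ] 0.0396467721997477
```

servo_tool([
  {"slide": [0, 0, 0], "dr": [0, 0, 0], "jaw": 1},
  {"slide": [0, 0, 0], "dr": [0, 0, 0], "jaw": 1},
  {"slide": [0, 0, 0], "dr": [0, 0, 0], "jaw": 1},
  {"slide": [0, 0, 0], "dr": [0, 0, 0], "jaw": 1},
  {"slide": [0, 0, 0], "dr": [0, 0, 0], "jaw": 1},
  {"slide": [0, 0, -3], "dr": [0, 0, 0], "jaw": 1},
  {"slide": [0, 0, -6], "dr": [0, 0, 0], "jaw": 1},
  {"slide": [0, 0, -9], "dr": [0, 0, 0], "jaw": 1},
  {"slide": [0, 0, -12], "dr": [0, 0, 0], "jaw": 1},
  {"slide": [0, 0, -12], "dr": [0, 0, 0], "jaw": 1},
], force=55)

```text
t: 7.6
tool_pos: [0.5643, -0.1741, 0.2631]
orientation: [-3.053, 0.738, 0.004]
force: [-2.0, 1.0, 0.6]
opening: 0.0071
gripper_force: 55.0
```

```bash
python3 look.py 2; python3 -c "
from h import *
print(read_state()['force'],read_state()['opening'])"
```

```text
tool [ 0.56430356 -0.17410175  0.2631023 ]
top bar 121 0.0815 [ 499.7 -140.3] [11.7 37.7] 61.17365264892578 pca 152.2068336661304
top bow 21 0.1147 [ 558.  -159.6] [30.2  7.8] 15.532258033752441 pca -161.55409615860063
top case ((532.7802124023438, -158.5483856201172), (48.26553726196289, 128.95068359375), 61.974369049072266)
bar hidden
scene bow 202 0.1116 [ 572.9 -175. ] [40.7 21.6] 85.34765625 pca -108.51095697286968
scene case ((532.81640625, -158.0138397216797), (46.63117218017578, 129.8188934326172), 62.315757751464844)
[-0.93393126  2.36130725  0.66103216] 0.008047078913031623
```

View pics/crop2.png

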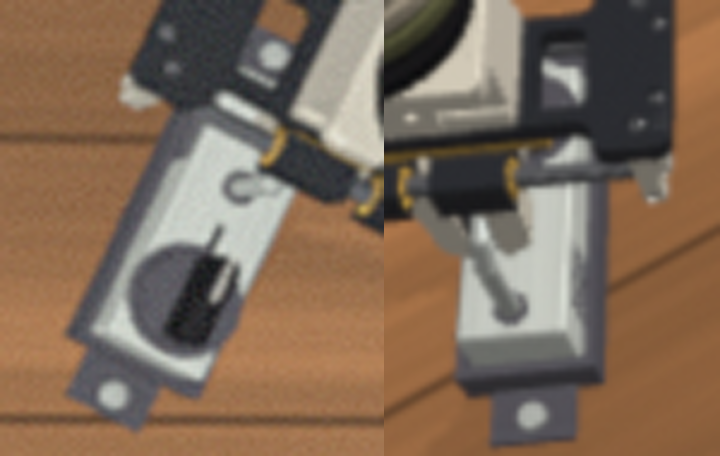

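Case and dial are unmoved (bar top still at 81.5 mm), and the bow is pinched at scene crop (465,190). I'll keep pulling to the stop, watching the force.

servo_tool([
  {"slide": [0, 0, -3], "dr": [0, 0, 0], "jaw": 1},
  {"slide": [0, 0, -6], "dr": [0, 0, 0], "jaw": 1},
  {"slide": [0, 0, -8], "dr": [0, 0, 0], "jaw": 1},
  {"slide": [0, 0, -9], "dr": [0, 0, 0], "jaw": 1},
  {"slide": [0, 0, -10], "dr": [0, 0, 0], "jaw": 1},
  {"slide": [0, 0, -11], "dr": [0, 0, 0], "jaw": 1},
  {"slide": [0, 0, -12], "dr": [0, 0, 0], "jaw": 1},
  {"slide": [0, 0, -12], "dr": [0, 0, 0], "jaw": 1},
])

```text
t: 8.5
tool_pos: [0.5642, -0.1742, 0.2741]
orientation: [-3.053, 0.738, 0.005]
force: [-0.3, -0.3, -5.5]
opening: 0.0072
gripper_force: 55.0
```

```bash
python3 look.py 3; python3 -c "
from h import *
print(read_state()['force'],read_state()['opening'])"
```

```text
tool [ 0.5641601  -0.17421328  0.27412565]
top bar 124 0.0826 [ 499.5 -140.9] [11.9 37.3] 60.65690612792969 pca 152.29087613624267
top bow 31 0.1103 [ 558.3 -161.1] [31.2  5.4] 16.014183044433594 pca -165.8400800433286
top case ((527.5689086914062, -156.51455688476562), (48.55561447143555, 117.41738891601562), 61.64576721191406)
bar hidden
scene bow 201 0.1168 [ 572.9 -175.2] [40.8 21.1] 85.0924301147461 pca -105.53804371011906
scene case ((533.1290893554688, -157.68385314941406), (45.6026725769043, 131.12705993652344), 62.03362274169922)
[-0.2590838  -0.14314617 -6.33634738] 0.0072000325798809595
```

View pics/crop3.png

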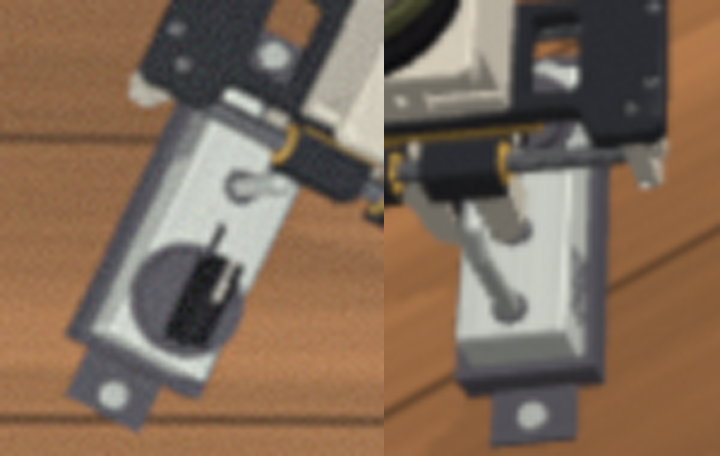

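The force has reached -6.3 N at 23 mm of travel with the case still seated, so the shackle is at its stop. Now lift slowly.

servo_tool([
  {"slide": [0, 0, -3], "dr": [0, 0, 0], "jaw": 1},
  {"slide": [0, 0, -7], "dr": [0, 0, 0], "jaw": 1},
  {"slide": [0, 0, -12], "dr": [0, 0, 0], "jaw": 1},
  {"slide": [0, 0, -18], "dr": [0, 0, 0], "jaw": 1},
  {"slide": [0, 0, -25], "dr": [0, 0, 0], "jaw": 1},
  {"slide": [0, 0, -35], "dr": [0, 0, 0], "jaw": 1},
  {"slide": [0, 0, -47], "dr": [0, 0, 0], "jaw": 1},
  {"slide": [0, 0, -60], "dr": [0, 0, 0], "jaw": 1},
  {"slide": [0, 0, -75], "dr": [0, 0, 0], "jaw": 1},
  {"slide": [0, 0, -90], "dr": [0, 0, 0], "jaw": 1},
  {"slide": [0, 0, -105], "dr": [0, 0, 0], "jaw": 1},
  {"slide": [0, 0, -120], "dr": [0, 0, 0], "jaw": 1},
  {"slide": [0, 0, -135], "dr": [0, 0, 0], "jaw": 1},
  {"slide": [0, 0, -150], "dr": [0, 0, 0], "jaw": 1},
  {"slide": [0, 0, -165], "dr": [0, 0, 0], "jaw": 1},
  {"slide": [0, 0, -177], "dr": [0, 0, 0], "jaw": 1},
  {"slide": [0, 0, -185], "dr": [0, 0, 0], "jaw": 1},
  {"slide": [0, 0, -190], "dr": [0, 0, 0], "jaw": 1},
  {"slide": [0, 0, -190], "dr": [0, 0, 0], "jaw": 1},
  {"slide": [0, 0, -190], "dr": [0, 0, 0], "jaw": 1},
])

```text
t: 10.6
tool_pos: [0.5647, -0.1743, 0.4639]
orientation: [-3.053, 0.738, 0.005]
force: [0.2, 0.4, -6.1]
opening: 0.0075
gripper_force: 55.0
```

servo_tool([
  {"slide": [0, 0, 0], "dr": [0, 0, 0], "jaw": 1},
  {"slide": [0, 0, 0], "dr": [0, 0, 0], "jaw": 1},
  {"slide": [0, 0, 0], "dr": [0, 0, 0], "jaw": 1},
  {"slide": [0, 0, 0], "dr": [0, 0, 0], "jaw": 1},
  {"slide": [0, 0, 0], "dr": [0, 0, 0], "jaw": 1},
  {"slide": [0, 0, 0], "dr": [0, 0, 0], "jaw": 1},
  {"slide": [0, 0, 0], "dr": [0, 0, 0], "jaw": 1},
  {"slide": [0, 0, 0], "dr": [0, 0, 0], "jaw": 1},
  {"slide": [0, 0, 0], "dr": [0, 0, 0], "jaw": 1},
  {"slide": [0, 0, 0], "dr": [0, 0, 0], "jaw": 1},
])

```text
t: 11.6
tool_pos: [0.5648, -0.1744, 0.4645]
orientation: [-3.053, 0.738, 0.004]
force: [-0.1, -0.7, -6.2]
opening: 0.0072
gripper_force: 55.0
```

```bash
python3 - <<'E'
from h import *
s=read_state();print(s['tool_pos'],s['force'],s['opening'])
C=[]
for n in('top','scene'):
    a,d=read_camera(n);P=pts(n,d);C.append(a);np.savez(n+'4',a=a,d=d)
    m=P.reshape(-1,3);near=(np.linalg.norm(m[:,:2]-[.533,-.158],axis=1)<.09)&(m[:,2]>.1)&(m[:,2]<.3)
    q=m[near];print(n,np.histogram(q[:,2],bins=np.arange(.1,.3,.01)))
    # expected case top: underside ~ .004+.19
    k=q[(q[:,2]>.215)&(q[:,2]<.245)]
    if len(k)>50:
        A=np.c_[k[:,:2]-k[:,:2].mean(0),np.ones(len(k))]
        for _ in range(8):
            c=np.linalg.lstsq(A,k[:,2],rcond=None)[0];r=abs(A@c-k[:,2]);g=r<.004;A,k=A[g],k[g]
        print('plane',len(k),c)
top=C[0][130:330,330:580];sc=C[1][80:330,120:330]
o=np.hstack([cv2.resize(top,(440,352)),cv2.resize(sc,(296,352))]);cv2.imwrite('pics/final.png',o[:,:,::-1])
E
```

```text
[ 0.56478588 -0.17435565  0.46454313] [-0.0552097  -0.70487799 -6.23227257] 0.007225629783348188
top (array([   0,    0,    0,    0,    0,    0,    0,    0,    0,   36,  174,
        174,  191, 1539,  265,   90,  126,  203,   57]), array([0.1 , 0.11, 0.12, 0.13, 0.14, 0.15, 0.16, 0.17, 0.18, 0.19, 0.2 ,
       0.21, 0.22, 0.23, 0.24, 0.25, 0.26, 0.27, 0.28, 0.29]))
plane 1438 [ 2.02153633e-04 -1.55465175e-02  2.34684231e-01]
scene (array([   0,    0,    0,    0,    0,    0,    0,    0,    0,   38,  184,
        193,  203, 1044,  156,   62,   65,   59,   77]), array([0.1 , 0.11, 0.12, 0.13, 0.14, 0.15, 0.16, 0.17, 0.18, 0.19, 0.2 ,
       0.21, 0.22, 0.23, 0.24, 0.25, 0.26, 0.27, 0.28, 0.29]))
plane 812 [-0.05866827 -0.04766018  0.23450818]
```

View pics/final.png

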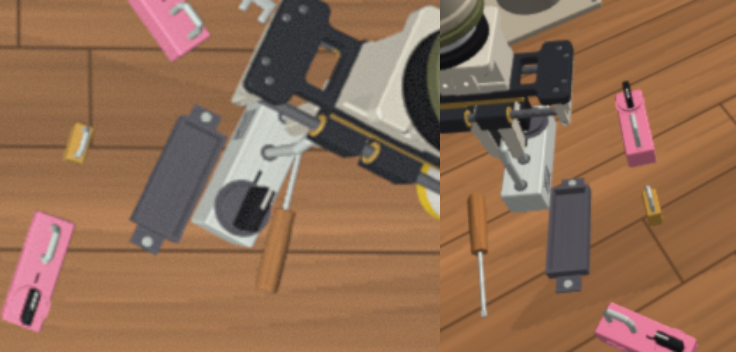

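The picture shows the open lock hanging level at final (240,190), above the empty seat at (175,175). Its case top is at 234 mm, so the underside is about 194 mm up. The bow is about 62 mm above the case, so the shackle is at its stop. The screwdriver and padlock are untouched.

```bash
python3 -c "
from plant import *
print(close_job())"
```

```text
the job is handed in; nothing more can be done
None
```

The job is handed in: the dial is at the index, the shackle is at its stop, and the open lock is held level and still with its underside about 19 cm above the bench at about 12 s on the robot clock.

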